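Torque the bench anvil's hold-down bolt

TASK

One of the two small setting anvils on the bench has a jointed torque wrench on its hold-down bolt. Turn that wrench's handle clockwise (seen from above) until the bolt is fully seated and the wrench's breakaway joint gives, so that the handle is plainly bent by about 20 degrees; then stop well short of the joint's end stop and let go, leaving the handle bent. Do not turn the plain spanner on the other anvil.

Things in the scene. Friction and masses are not known exactly. Their poses are not given: they have to be found in the camera images.
- handle_grip (a point): Middle of the torque wrench's round dark knurled grip: 20 mm diameter, 85 mm long, level, axis 38 mm above the bench, free below. It lies 120 mm from the joint's pin, 170 mm from the bolt's axis when straight; the handle ends 55 mm farther out. x points outwards along the handle (roughly towards the robot at the start), z up. The wrench cannot come off the bolt.
- bolt_center (a point): On the bolt's vertical axis in the wrench's head (36 mm wide, top 49 mm above the bench), 38 mm above the bench. Turns with the head: x points along the neck to the joint's vertical pin, 50 mm away (fork 26 mm wide); z up. Behind the bolt stands the anvil's domed post, 61 mm high. The anvil is fixed to the bench.
- torque_head (a joint): Turn of the bolt with the wrench's head, rad; grows clockwise seen from above, as it tightens. It starts at -0.6 to -0.15 and turns easily (0.2 N m); at 0 the bolt is fully seated and turns no farther.
- torque_handle (a joint): Bend of the handle against the head about the pin, rad; 0 straight, grows as the handle goes on clockwise. It stays 0 until the moment at the pin reaches the set 1.1 N m (9 N across the grip's middle), only once the bolt is seated; then it gives, yields on at about that moment, and stays where it is left. End stop at 0.7 (40 degrees).
- spanner_end (a point): Centre of the free ring end of the plain flat spanner, 28 mm wide, 21 mm above the bench, 185 mm from the other anvil's bolt (flat-topped post). The spanner is a one-piece flat bar 13 mm wide without joint or grip; it turns when pushed and must not be turned.

How it is judged:
At the end, for the whole second after the job is handed in: The bolt is seated (within 0.05 rad, 3 degrees), the wrench's handle is left bent by 0.175 to 0.525 rad (10 to 30 degrees), and the plain spanner's end lies within 30 mm of where it was (value of joint torque_head above -0.05 rad and value of joint torque_handle between 0.175 and 0.525 rad and distance of spanner_end from where it was at the start of the episode below 0.03 m); the robot touches nothing.
It fails at once if the handle is forced to the joint's end stop (bent beyond 0.65 rad, 37 degrees) (value of joint torque_handle above 0.65 rad).
It fails at once if the plain spanner is turned (its end moved more than 30 mm) (distance of spanner_end from where it was at the start of the episode above 0.03 m).
It also fails if it takes over 32 s, if anything falls off the work surface, if the arm or the gripper's body presses on something with over 40 N, if the wrist force passes 120 N, or if a joint passes its speed limit or range.

ROBOT

A 6-joint arm with a two-finger parallel gripper is mounted at the origin on a cart in front of the work surface, level with it; the furniture and walls round the work are solid. World frame = base frame: x ahead of the robot, y to its left, z up, the work surface at z = 0. Lengths are in m, angles in rad, forces in N, time in s.
With the tool pointing down it reaches from about 0.325 to 0.85 m from the base axis. Payload 4.4 kg.
Tool frame: the origin (TCP) lies at the very end of the fingers, on their centre line; the grasp point (between the pads) lies 19 mm behind it; z points along the fingers, y is the line along which they close (so a half turn about z gives the same grasp; the last joint's range is limited). The gripper opens to 94 mm and grips with 3 to 60 N. Pads are 16 mm wide; open, the fingers measure 119 mm over their backs; the gripper's body (75 mm by 177 mm) begins 78 mm behind the grasp point.
Start: joints at [-1.333, 0.207, 1.542, -0, 1.393, -0.15], TCP at [0.218, -0.532, 0.205] pointing down, gripper open.
Joint ranges: [-2.73, 2.73], [-0.86, 2.22], [0.23, 2.46], [-1.11, 4.25], [0.08, 2.63], [-2.82, 2.82]. Speed limits (rad/s): [2.79, 2.79, 3.14, 3.14, 3.14, 3.14].

INTERFACE

Orientations are given as a unit quaternion [x, y, z, w].
In Python, from plant import arm, snapshot, recognise, regions_of, pinpoint gives the robot as it stands. The module is installed in compiled form; this text tells all that it offers.
- The arm moves only by the tool move_arm, never from a script. Its argument "moves" is a list that holds one entry, the list of rows, each a list of 5 numbers: the opening, from 0 (shut) to 1 (fully open), then the shift along the world's x, y, z in mm, then the turn about the world's z in degrees. A call has 1 to 10 rows; each row shifts and turns the commanded pose from where the row before left it; what a row does not reach is not made up. A row lasts 1/12 s, in which the tool goes at most 41.7 mm and 7.16 degrees, less where a joint would pass 70% of its speed; a pose out of reach is approached as far as the arm can. A call with a gripper value outside its range is refused whole. The fingers move at their own pace and stop on an object; "squeeze" is the grip in N (left out, the last holds). Time passes only in rows, so rows that do not move let the fingers close. It gives the time, the measured TCP pose, the force, the opening and the grip force at its end, in the units of the state.
- arm.observe(): the state, without advancing time (a new reading comes with each control period).
- snapshot(name): name is "scene" or "top" or "wrist"; returns a dict with "frame" (420x560x3 uint8, blue, green, red), "vertical_fov" (degrees; the focal length in pixels is half the picture's height over the tangent of half this angle, whatever the lens; pixels are square), "cx", "cy" (the principal point, pixels), "pose" (4x4, takes a point from camera to world coordinates); the wrist camera has in their place "hand_eye" (4x4, takes a point from camera to tool coordinates, whose origin is the TCP and whose axes are the flange's). Camera axes: x right, y down, z forward; pixel columns grow to the right and rows downward; lengths in m; the calibration is good to about 2 mm. A picture is of the moment at which its call begins: read the wrist's pose just before it. There is no depth.
- arm.sign_off(): hands the job in; it is judged then, once.
Trained networks look in the newest picture that a camera, given by its name, has taken for a name from the list of things; names that differ only in an ending like _2 or _b are one class to them, and where a whole thing is asked for, a point or a joint stands for the part that bears it (a point fixed in the world has none). Each returns a list of dicts, best first, with "conf" (0 to 1); they miss things now and then, are a little off and sometimes report something else, mostly with a low value. They report only what shows in the picture. A call takes as long as a camera call.
- recognise(camera, thing): "extent" ([left, top, right, bottom] in pixels, round what is visible of it).
- regions_of(camera, thing): "mask" (420x560 bool, what is visible of it) and "extent" ([left, top, right, bottom] in pixels, round what is visible of it).
- pinpoint(camera, thing): "centre" ([column, row] in pixels: a listed point, or the origin of a listed thing).
The state is a dict: "t": time; "joint_pos": joint angles; "joint_vel": joint speeds; "tau": joint torques, N m; "tool_pos": TCP position; "ee_rot": TCP orientation; "ft_force": force on the tool from outside, world axes, zero at the start; "moment": the same for the moment, N m; "finger_gap": finger opening in m; "gripper_force": force on a finger pad.
Only numpy, scipy, OpenCV 4.12 (cv2) and the standard library are available. Lean on these libraries where they do the work, as an engineer would, in place of code of your own. Each camera call takes 0.05 s, during which the arm holds its last target. There are 200 camera calls.

## Working session

There is one attempt and no reset: what is moved stays moved. The work goes in short steps, Python scripts to look and compute and a tool call to move; the robot and the scene stay as the last step left them, time stands still between calls to the robot, and variables do not carry over. Pictures are saved under pics/ and viewed, at most 10 in all, crops included, and the job is handed in when it is done.

Besides the shell and the picture viewer there is one more tool, called as a command line: name --argument value ..., lists and objects as JSON in quotes. move_arm: Moves the arm, as the interface text tells. Its arguments: {"type":"object","properties":{"moves":{"type":"array","items":{"type":"array","items":{"type":"array","items":{"type":"number"}}}},"squeeze":{"type":"number"}},"required":["moves"]}

```bash
mkdir -p pics
cat > h.py <<'E'
import numpy as np, cv2
from plant import arm, snapshot, recognise, regions_of, pinpoint
from scipy.spatial.transform import Rotation as R
def cam(name):
    s=arm.observe(); d=snapshot(name)
    if name=="wrist":
        T=np.eye(4);T[:3,:3]=R.from_quat(s["ee_rot"]).as_matrix();T[:3,3]=s["tool_pos"]
        d["pose"]=T@np.array(d["hand_eye"])
    return d
def ray(d,px,z):
    f=210/np.tan(np.radians(d["vertical_fov"])/2); P=np.array(d["pose"])
    v=P[:3,:3]@np.array([(px[0]-d["cx"])/f,(px[1]-d["cy"])/f,1]); o=P[:3,3]
    return o+v*(z-o[2])/v[2]
def look(name,things=(("handle_grip",.038),("bolt_center",.038),("spanner_end",.021))):
    d=cam(name)
    for t,z in things:
        for r in pinpoint(name,t)[:2]:
            print(name,t,round(r["conf"],2),np.round(r["centre"]),np.round(ray(d,r["centre"],z)*1000))
    return d
E
python3 - <<'E'
from h import *
s=arm.observe();print(s["t"],s["ee_rot"],s["finger_gap"])
a=look("top");b=look("scene");
cv2.imwrite("pics/a.png",a["frame"]);cv2.imwrite("pics/b.png",b["frame"])
E
```

```text
0.0 [ 9.81163157e-01  1.93177482e-01 -6.27371387e-05 -1.14678446e-03] 0.09426128055053679
top handle_grip 0.8 [219. 253.] [446. 149.  38.]
top bolt_center 0.9 [188. 175.] [609. 215.  38.]
top spanner_end 0.89 [419. 224.] [ 505. -268.   21.]
scene handle_grip 0.64 [282. 265.] [445. 161.  38.]
scene spanner_end 0.72 [281. 263.] [456. 145.  21.]
scene spanner_end 0.64 [360. 152.] [ 486. -261.   21.]
```

View pics/a.png

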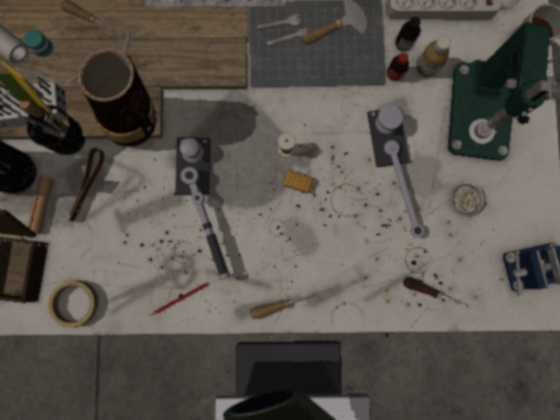

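View pics/b.png

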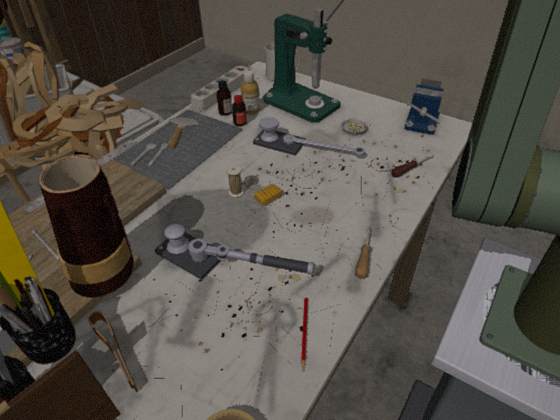

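The top picture shows the torque wrench at the left: bolt about (188,175), grip about (212,250). The plain spanner is at the right, with its ring end at (419,230). The handle has to go towards +y (left in the picture). I'll move beside it with the fingers shut.

move_arm --moves '[[[0, 14, 36, 0, 0], [0, 14, 36, 0, 0], [0, 14, 36, 0, 0], [0, 14, 36, 0, 0], [0, 14, 36, 0, 0], [0, 14, 36, 0, 0], [0, 14, 36, 0, 0], [0, 14, 36, 0, 0], [0, 14, 36, 0, 0], [0, 14, 36, 0, 0]]]' --squeeze 10

```text
t: 1.23
tool_pos: [0.3583, -0.1704, 0.2058]
ee_rot: [0.981, 0.193, 0.0, 0.0]
ft_force: [0.6, 0.5, -0.1]
finger_gap: 0.0308
gripper_force: 0.0
```

move_arm --moves '[[[0, 14, 36, 0, 0], [0, 14, 36, 0, 0], [0, 14, 36, 0, 0], [0, 14, 36, 0, 0], [0, 14, 36, 0, 0], [0, 14, 36, 0, 0], [0, 0, 0, 0, 0], [0, 0, 0, 0, 0]]]'

```text
t: 1.9
tool_pos: [0.4421, 0.0456, 0.2054]
ee_rot: [0.981, 0.196, -0.0, 0.0]
ft_force: [-0.2, 0.2, 0.4]
finger_gap: 0.0006
gripper_force: 0.0
```

Run:
```python
from h import *
print(arm.observe()["tool_pos"],arm.observe()["ft_force"])
a=look("wrist");cv2.imwrite("pics/c.png",a["frame"])
```

```text
[0.44207234 0.0455781  0.20544542] [-0.18373584  0.24069271  0.35539594]
wrist handle_grip 0.92 [177. 155.] [446. 151.  38.]
```

View pics/c.png

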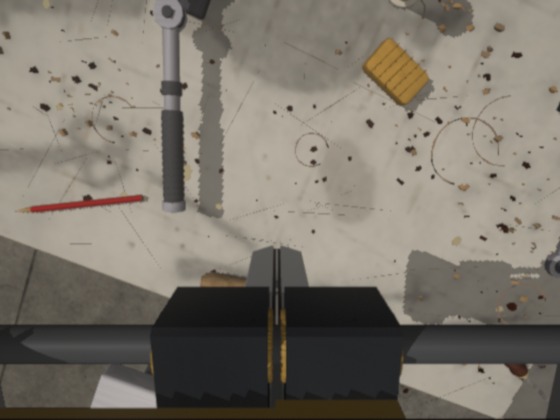

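The wrist picture shows the grip at (173,155), its axis in line with the tool's x and free space to its right. I'll go down about 45 mm to the right of it.

move_arm --moves '[[[0, 4, 11, -25, 0], [0, 4, 11, -30, 0], [0, 4, 11, -35, 0], [0, 3, 11, -35, 0], [0, 3, 10, -35, 0], [0, 3, 10, -25, 0], [0, 0, 0, 0, 0]]]'

```text
t: 2.68
tool_pos: [0.4579, 0.107, 0.0153]
ee_rot: [0.981, 0.192, -0.006, -0.001]
ft_force: [-1.1, -1.3, 0.0]
finger_gap: 0.0005
gripper_force: 0.0
```

move_arm --moves '[[[0, -2, 5, 0, 0], [0, -2, 5, 0, 0], [0, -2, 5, 0, 0], [0, -2, 5, 0, 0], [0, -2, 5, 0, 0], [0, -2, 5, 0, -1], [0, 0, 0, 0, 0]]]'

```text
t: 3.27
tool_pos: [0.4513, 0.1388, 0.0216]
ee_rot: [0.983, 0.185, 0.001, 0.0]
ft_force: [0.1, 0.2, -0.5]
finger_gap: 0.0001
gripper_force: 0.0
```

move_arm --moves '[[[0, -2, 5, 0, -2], [0, -2, 5, 0, -2], [0, -1, 5, 0, -2], [0, -1, 5, 0, -2], [0, 0, 0, 0, 0]]]'

```text
t: 3.68
tool_pos: [0.4449, 0.1585, 0.0209]
ee_rot: [0.993, 0.116, 0.0, -0.0]
ft_force: [-0.2, 0.1, 0.2]
finger_gap: 0.0001
gripper_force: 0.0
```

Run:
```python
from h import *
a=look("top");look("wrist");cv2.imwrite("pics/d.png",cv2.resize(a["frame"][120:300,120:300],(540,540)))
```

```text
top bolt_center 0.79 [187. 175.] [608. 218.  38.]
wrist handle_grip 0.75 [227. 275.] [439. 182.  38.]
```

View pics/d.png

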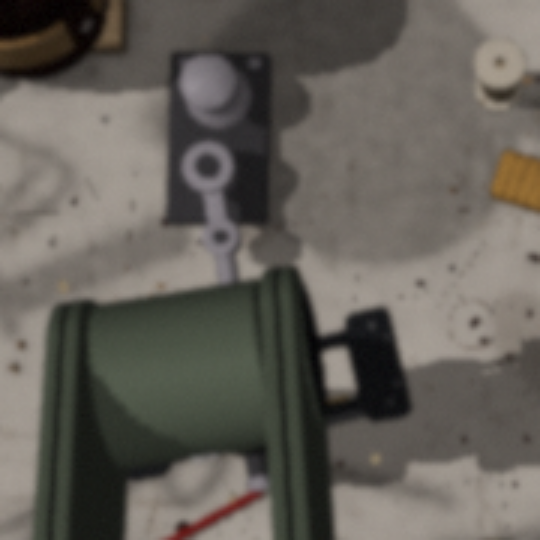

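The picture shows the head turning with the handle: ring at (208,165), pin at (220,237) in the crop. It is not seated yet, so I'll push on.

move_arm --moves '[[[0, -1, 5, 0, -2], [0, -1, 5, 0, -2], [0, -1, 5, 0, -2], [0, 0, 0, 0, 0]]]'

```text
t: 4.42
tool_pos: [0.4416, 0.1732, 0.0203]
ee_rot: [0.998, 0.063, -0.0, -0.0]
ft_force: [0.8, 0.4, -0.3]
finger_gap: 0.0003
gripper_force: 0.0
```

move_arm --moves '[[[0, -1, 5, 0, -2], [0, 0, 5, 0, -2], [0, 0, 5, 0, -2], [0, 0, 0, 0, 0]]]'

```text
t: 4.75
tool_pos: [0.4408, 0.1882, 0.0203]
ee_rot: [1.0, 0.012, -0.0, -0.0]
ft_force: [0.1, -0.2, 0.0]
finger_gap: 0.0007
gripper_force: 0.0
```

move_arm --moves '[[[0, 0, 5, 0, -2], [0, 0, 5, 0, -2], [0, 0, 0, 0, 0]]]'

```text
t: 5.0
tool_pos: [0.441, 0.1981, 0.0204]
ee_rot: [1.0, -0.023, 0.0, -0.0]
ft_force: [-0.3, 0.8, -0.0]
finger_gap: 0.0006
gripper_force: 0.0
```

move_arm --moves '[[[0, 0, 5, 0, -2], [0, 0, 5, 0, -2], [0, 0, 0, 0, 0]]]'

```text
t: 5.25
tool_pos: [0.4402, 0.2056, 0.0203]
ee_rot: [0.998, -0.057, -0.001, 0.002]
ft_force: [-1.6, -6.7, 3.3]
finger_gap: 0.0007
gripper_force: 3.5
```

The force has risen to 7 N, so the bolt is seated here at TCP y ≈ 205 mm. About 40 mm more of bending is needed.

move_arm --moves '[[[0, 0, 5, 0, -2], [0, 1, 5, 0, -2], [0, 1, 5, 0, -3], [0, 1, 5, 0, -3], [0, 0, 0, 0, 0]]]'

```text
t: 5.67
tool_pos: [0.441, 0.2254, 0.0197]
ee_rot: [0.989, -0.144, -0.003, 0.003]
ft_force: [-5.9, -7.2, 6.3]
finger_gap: 0.0008
gripper_force: 3.9
```

move_arm --moves '[[[0, 2, 5, 0, -3], [0, 2, 5, 0, -3], [0, 2, 5, 0, -2], [0, 0, 0, 0, 0]]]'

```text
t: 6.0
tool_pos: [0.4454, 0.2404, 0.019]
ee_rot: [0.977, -0.213, -0.004, 0.004]
ft_force: [-7.3, -5.0, 4.6]
finger_gap: 0.0007
gripper_force: 4.0
```

Run:
```python
from h import *
a=look("top");b=look("wrist");cv2.imwrite("pics/e.png",cv2.resize(a["frame"][120:300,120:300],(540,540)))
cv2.imwrite("pics/f.png",b["frame"])
```

```text
top bolt_center 0.6 [188. 176.] [607. 215.  38.]
top spanner_end 0.84 [422. 229.] [ 494. -274.   21.]
```

View pics/e.png

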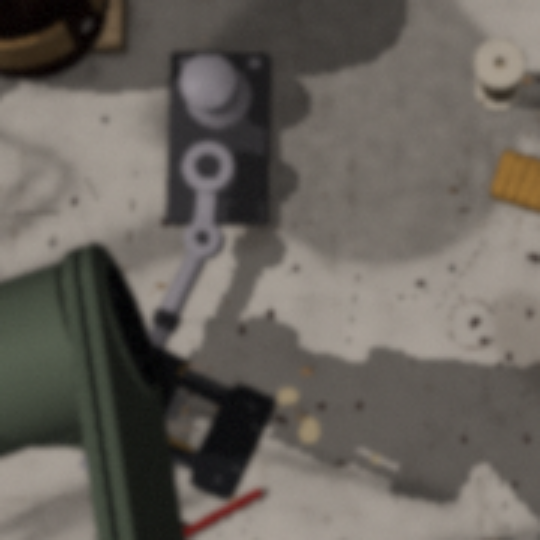

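The crop shows the head at about 5° (ring (208,165), pin (202,237)) and the handle at about 24° (collar (165,320)). That is a bend of about 19°, so I'll back off and lift.

move_arm --moves '[[[0, -3, -8, 0, 0], [0, -5, -12, 0, 0], [0, -6, -14, 0, 0], [0, -3, -15, 10, 0], [0, 0, -10, 30, 0], [0, 0, -10, 38, 0], [0, 0, -10, 38, 0], [0, 0, -30, 20, 0], [0, 0, -40, 0, 0], [0, 0, -40, 0, 0]]]'

```text
t: 7.23
tool_pos: [0.4348, 0.0521, 0.1593]
ee_rot: [0.977, -0.213, 0.004, -0.0]
ft_force: [0.3, 0.2, -0.7]
finger_gap: 0.0004
gripper_force: 0.0
```

move_arm --moves '[[[0, 0, -40, 0, 0], [0, 0, -40, 0, 0], [0, 0, -30, 0, 0], [0, 0, 0, 0, 0], [0, 0, 0, 0, 0]]]'

```text
t: 7.65
tool_pos: [0.4328, -0.058, 0.1567]
ee_rot: [0.976, -0.216, 0.001, -0.0]
ft_force: [1.1, 0.1, 0.2]
finger_gap: 0.0003
gripper_force: 0.0
```

Run:
```python
from h import *
a=look("top");cv2.imwrite("pics/g.png",cv2.resize(a["frame"][120:300,120:300],(540,540)))
```

```text
top bolt_center 0.64 [189. 174.] [611. 214.  38.]
top spanner_end 0.8 [420. 227.] [ 498. -270.   21.]
```

View pics/g.png

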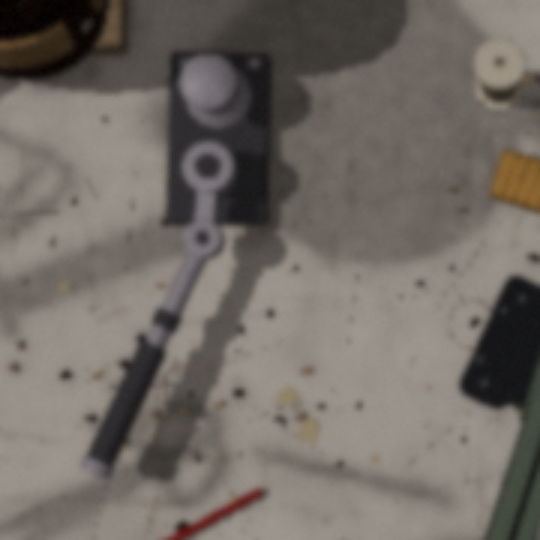

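The handle end is at (97,465) and the pin at (202,237). The bend is about 20°, the arm is clear and the spanner hasn't moved.

```bash
python3 -c "
from plant import arm
print(arm.sign_off())"
```

```text
the job is handed in; nothing more can be done
None
```

The bolt is seated, the torque wrench's handle is left bent by about 20° (measured in the top picture), the spanner was not touched, the arm is clear, and the job was handed in at about 8 s.

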